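Lock the toothbrush-cup holder's suction foot

TASK

Two holders stand on suction feet on the glass shelf, each with its small lever up. Push the lever of the toothbrush-cup holder down flat so that its foot is locked; leave the tweezer stand's lever up as it is, and do not push the white lidded pot about.

Things in the scene. Friction and masses are not known exactly. Their poses are not given: they have to be found in the camera images.
- cup_holder: Toothbrush-cup holder, fixed on the glass shelf (top 50 mm above the work surface). Origin: centre of the underside of its round white foot (72 mm across, top 19 mm above shelf), z up. Cup 74 mm across centred 88 mm along +x, rim 98 mm above shelf, toothbrushes to 195 mm. Lever points to -x from its pivot over the foot's centre, between two lugs (14 mm long in x, 37 mm over both, 36 mm high).
- cup_lever (a joint): Cup holder's lever: steel paddle 70 mm long from its pivot (axis along y, 29 mm above shelf), 5 mm thick, 20 mm wide, 26 mm over its outer 32 mm. 0 = down flat (level, end stop, top face 31.5 mm above shelf); grows as the free end rises, to 1.0 rad; starts at 0.5 to 0.85. Light friction 0.06 N m (about 2 N pressing 36 mm from the pivot); stays where left, no spring.
- tweezer_lever_tip (a point): Free end of the lever of the other holder, the tweezer stand: same foot and lever (70 mm from pivot to this point, raised 0.5 to 0.85 rad), but a low steel block 84 mm wide with three upright tweezers in place of the cup. This lever is to stay up. The two holders may be on either side.
- pot: White ceramic pot with a hinged lid, closed, 76 mm across, 80 mm high with its knob, 0.2 to 0.4 kg, loose on the shelf between the holders. Origin: centre of its underside. A bystander.

How it is judged:
By the outcome, as a careful person would: the job done as asked, in the order asked, and still so for the second after the job is handed in, with the robot touching nothing.
It also fails if it takes over 32 s, if anything falls off the work surface, if the arm or the gripper's body presses on something with over 40 N, if the wrist force passes 120 N, or if a joint passes its speed limit or range.

ROBOT

A 6-joint arm with a two-finger parallel gripper is mounted at the origin on the work surface. World frame = base frame: x ahead of the robot, y to its left, z up, the work surface at z = 0. Lengths are in m, angles in rad, forces in N, time in s.
With the tool pointing down it reaches from about 0.35 to 0.975 m from the base axis. Payload 4.9 kg.
Tool frame: the origin (TCP) lies midway between the tips of the shut fingers; the grasp point (between the pads) lies 19 mm behind it (manip.pinch_z is the distance from the TCP to the grasp point, in m); z points along the fingers, y is the direction in which the jaws open and shut (so a half turn about z gives the same grasp; the last joint's range is limited). The gripper opens to 85 mm and grips with 20 to 120 N. Pads are 22 mm wide; open, the fingers measure 114 mm over their backs; the gripper's body (76 mm by 85 mm) begins 54 mm behind the grasp point. The pads swing forward as they close: fully open they stand 13 mm farther back than shut.
Start: joints at [-1.252, 0.053, 1.613, -0, 1.476, -0.119], TCP at [0.265, -0.566, 0.231] pointing down, gripper open.
Joint ranges: [-3.01, 3.01], [-1.01, 2.22], [0.06, 2.58], [-1.02, 4.17], [0.09, 2.62], [-3.14, 3.14]. Speed limits (rad/s): [2.57, 2.57, 3.14, 3.14, 3.14, 3.14].

INTERFACE

Orientations are given as a unit quaternion [w, x, y, z].
In Python, from plant import manip gives the robot as it stands.
- The arm moves only by the tool drive_tool, never from a script. Its argument "commands" is text: rows parted by semicolons, each of 5 numbers parted by spaces: the finger opening in mm, from 0 to 85.4, then the shift along the tool's x, y, z in units of 30 mm (1.0 is 30 mm), then the turn about the tool's z in degrees. A call has exactly 8 rows; each row shifts and turns the commanded pose from where the row before left it, along the tool's axes as they then stand; what a row does not reach is not made up. A row lasts 1/8 s, in which the tool goes at most 62.5 mm and 10.7 degrees, less where a joint would pass 70% of its speed; a pose out of reach is approached as far as the arm can. A call is refused whole if a number of a shift passes 1 or a number of a turn 10.7, either way. A call with a gripper value outside its range is refused whole. The fingers move at their own pace and stop on an object; the grip force is fixed at half the most. Time passes only in rows, so rows that do not move let the fingers close, or fill a call up. It gives the time, the measured TCP pose, the force and the opening at its end, in the units of the state.
- manip.state(): the state, without advancing time (a new reading comes with each control period).
- manip.grab_frame(name): name is "side" or "top"; returns the picture (400x640x3 uint8, red, green, blue); there is no depth.
- manip.camera_params(name): a dict with "fx", "fy", "cx", "cy" (pixels), "distortion" ([k1, k2, p1, p2, k3] as OpenCV has them; the pictures are not rectified), "xyz" and "orientation" of the camera in the world. Camera axes: x right, y down, z forward; pixel columns grow to the right and rows downward; lengths in m; the calibration is good to about 2 mm. A picture is of the moment at which its call begins. camera_params takes no time and is no camera call.
- manip.job_done(): hands the job in, once; it reports no verdict.
The state is a dict: "time": time; "joint_pos": joint angles; "joint_vel": joint speeds; "joint_efforts": joint torques, N m; "tool_pos": TCP position; "tool_rot": TCP orientation; "contact_force": force on the tool from outside, world axes, zero at the start; "ft_torque": the same for the moment, N m; "gripper_width": opening from 0.0 (shut) to 1.0 (fully open).
Only numpy, scipy, OpenCV 4.12 (cv2) and the standard library are available. Lean on these libraries where they do the work, as an engineer would, in place of code of your own. Each camera call takes 0.05 s, during which the arm holds its last target. There are 200 camera calls.

## Working session

There is one attempt and no reset: what is moved stays moved. The work goes in short steps, Python scripts to look and compute and a tool call to move; the robot and the scene stay as the last step left them, time stands still between calls to the robot, and variables do not carry over. Pictures are saved under pics/ and viewed, about 8 in all and at most 12, crops included, and the job is handed in when it is done.

Besides the shell and the picture viewer there is one more tool, called after "Call:" in YAML: its name, and indented under it one key for each argument. drive_tool: Moves the arm, as the interface text tells. Its arguments: {"type":"object","properties":{"commands":{"type":"string"}},"required":["commands"]}

```bash
mkdir -p pics; python3 - <<'E'
from plant import manip
import cv2
for n in("side","top"):
    cv2.imwrite(f"pics/{n}0.png",manip.grab_frame(n)[:,:,::-1]); print(manip.camera_params(n))
s=manip.state();print(s["time"],s["tool_pos"],s["tool_rot"])
E
```

```text
{'fx': 409.1873662794205, 'fy': 409.1873662794205, 'cx': 322.9776679748604, 'cy': 195.43178078418117, 'distortion': array([-0.04161304,  0.        ,  0.        ,  0.        ,  0.        ]), 'xyz': array([0.39356328, 0.70328312, 0.55260816]), 'orientation': array([ 0.05147563, -0.08444497,  0.8678292 , -0.48692072])}
{'fx': 422.4620173111521, 'fy': 422.4620173111521, 'cx': 319.2693986116275, 'cy': 197.6705439231326, 'distortion': array([-0.10453739,  0.        ,  0.        ,  0.        ,  0.        ]), 'xyz': array([0.4811079 , 0.0111232 , 0.99451367]), 'orientation': array([-0.03015316,  0.71415419, -0.69862786,  0.03152298])}
0.1 [ 0.26478125 -0.56552788  0.23020587] [-9.12529085e-04  9.76135731e-01  2.17159373e-01 -9.63279277e-05]
```

View pics/side0.png

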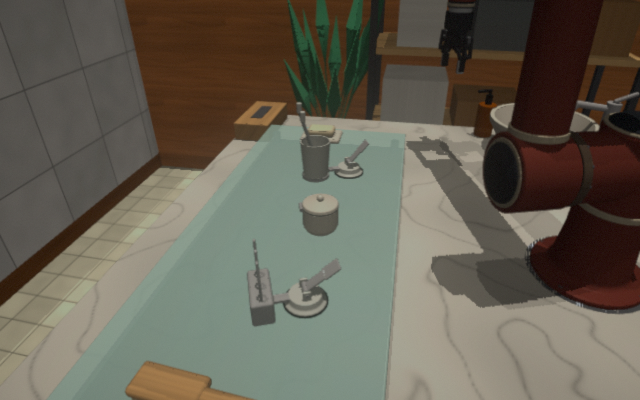

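View pics/top0.png

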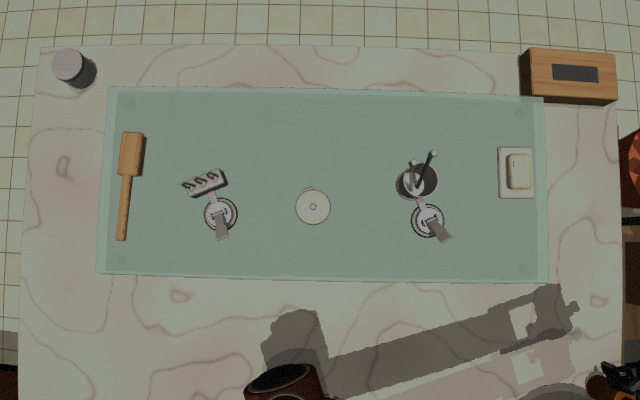

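The cup holder is the right one in the top view: foot about (428,221), lever tip about (446,240), cup about (417,181). In the side view its lever tip is at about (366,144). The pot is at (313,207) in the top view, well clear. I'll zoom in on both views.

```bash
python3 - <<'E'
import cv2,numpy as np
a=cv2.imread("pics/top0.png")[155:255,390:470];b=cv2.imread("pics/side0.png")[125:190,320:380]
a=cv2.resize(a,None,fx=5,fy=5,interpolation=cv2.INTER_CUBIC);b=cv2.resize(b,(400,433),interpolation=cv2.INTER_CUBIC)
c=np.zeros((500,800,3),np.uint8);c[:,:400]=a;c[:433,400:]=b
cv2.imwrite("pics/crop0.png",c)
E
```

```text
(no output)
```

View pics/crop0.png

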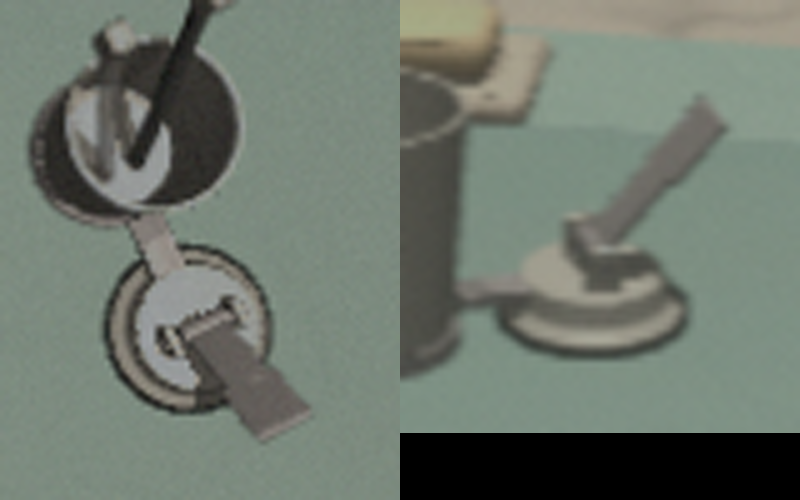

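```bash
cat >h.py <<'E'
import numpy as np,cv2
from plant import manip
from scipy.spatial.transform import Rotation as R
C={n:manip.camera_params(n) for n in("side","top")}
def proj(n,P):
    c=C[n];q=c["orientation"];r=R.from_quat([*q[1:],q[0]]).as_matrix().T
    K=np.array([[c["fx"],0,c["cx"]],[0,c["fy"],c["cy"]],[0,0,1]])
    return cv2.projectPoints(np.array(P,float),cv2.Rodrigues(r)[0],-r@c["xyz"],K,c["distortion"])[0][:,0]
def pts(p,loc):
    x,y,yaw=p[:3];return np.array(loc)@R.from_euler('z',yaw).as_matrix().T+[x,y,.05]
def tip(a,w,t=.0025): return [-.07*np.cos(a)+t*np.sin(a),w,.029+.07*np.sin(a)+t*np.cos(a)]
E
python3 - <<'E'
from h import *
from scipy.optimize import least_squares
t=lambda u,v:[390+u/5,155+v/5]
s=lambda u,v:[320+(u-400)/6.667,125+v/6.667]
ot=np.array([t(188,328),t(265,441),t(312,410),t(153,124)]);os=np.array([s(593,302),s(713,110)])
def f(p):
    a=p[3]
    T=proj("top",pts(p,[[0,0,.002],tip(a,.013),tip(a,-.013),[.088,0,.098]]))
    S=proj("side",pts(p,[[0,0,.002],tip(a,0,0)]))
    return np.r_[(T-ot).ravel(),(S-os).ravel()]
for w in (0,1,2,3,4,5):
    r=least_squares(f,[.45,-.25,w,.7]);print(w,r.cost,r.x.round(4))
    if w==0 or r.cost<best.cost: best=r
p=best.x;print(f(p).round(1))
print("pivot,tip",pts(p,[[0,0,.029],tip(p[3],0),[-.045,0,.0315],[.088,0,.098]]).round(4))
q=manip.state()["tool_rot"];print(R.from_quat([*q[1:],q[0]]).as_matrix().round(3))
E
```

```text
0 1.2595056580523207 [ 0.5173 -0.2346  0.4708  0.7961]
1 1.2595056580523945 [ 0.5173 -0.2346  0.4708  0.7961]
2 1.259505658052329 [ 0.5173 -0.2346  0.4708  0.7961]
3 1.2595056580528532 [ 0.5173 -0.2346  0.4708  0.7961]
4 1.259505658052262 [ 0.5173 -0.2346  6.754   0.7961]
5 1.2595056580523976 [ 0.5173 -0.2346  6.754   0.7961]
[ 0.2 -0.  -0.8 -0.5  0.8  0.1 -0.1  0.2 -0.4  0.5  0.7 -0.1]
pivot,tip [[ 0.5173 -0.2346  0.079 ]
 [ 0.4753 -0.256   0.1308]
 [ 0.4772 -0.2551  0.0815]
 [ 0.5958 -0.1947  0.148 ]]
[[ 0.906  0.424 -0.001]
 [ 0.424 -0.906  0.002]
 [ 0.    -0.002 -1.   ]]
```

The fit is good, with residuals under 1 px. Pivot is at (0.517, -0.235), yaw 0.471 and lever at about 0.80 rad. I'll shut the fingers and move over a point 42 mm from the pivot, (0.480, -0.254).

Call:
drive_tool:
  commands: "0 0.9 -0.53 0 0; 0 0.9 -0.53 0 0; 0 0.9 -0.53 0 0; 0 0.9 -0.53 0 0; 0 0.9 -0.53 0 0; 0 0.9 -0.53 0 0; 0 0.9 -0.53 0 0; 0 0.9 -0.53 0 0"

```text
time: 1.1
tool_pos: [0.4069, -0.3581, 0.2307]
tool_rot: [-0.0, 0.976, 0.217, -0.0]
contact_force: [0.3, 0.7, -0.4]
gripper_width: 0.001
```

Call:
drive_tool:
  commands: "0 0.9 -0.53 0 -1.9; 0 0.9 -0.53 0 0; 0 0.9 -0.53 0 0; 0 0.9 -0.53 0 0; 0 0 0 0.8 0; 0 0 0 0.8 0; 0 0 0 0 0; 0 0 0 0 0"

```text
time: 2.1
tool_pos: [0.4751, -0.2544, 0.184]
tool_rot: [0.0, 0.972, 0.233, 0.0]
contact_force: [-0.3, 0.2, 0.4]
gripper_width: 0.0
```

```bash
cat >w.py <<'E'
from h import *
s=manip.state();q=s["tool_rot"];M=R.from_quat([*q[1:],q[0]]).as_matrix()
yaw=.4708;l=R.from_euler('z',-yaw).as_matrix()@(s["tool_pos"]-[.5173,-.2346,.05])
print(s["time"],s["tool_pos"].round(4),s["contact_force"].round(2),s["gripper_width"],"holder-frame",l.round(4))
print("to target tool units",(M.T@(np.array(pts([.5173,-.2346,yaw],[[-.042,0,.0315]])[0])-s["tool_pos"])/.03).round(3))
E
python3 w.py
```

```text
2.1 [ 0.4751 -0.2544  0.184 ] [-0.31  0.17  0.37] 6.243019188871406e-05 holder-frame [-0.0466  0.0015  0.134 ]
to target tool units [0.151 0.048 3.416]
```

Call:
drive_tool:
  commands: "0 0.15 0.05 0.6 0; 0 0 0 0.6 0; 0 0 0 0.4 0; 0 0 0 0.4 0; 0 0 0 0.4 0; 0 0 0 0.4 0; 0 0 0 0.3 0; 0 0 0 0 0"

```text
time: 3.1
tool_pos: [0.4791, -0.2529, 0.0891]
tool_rot: [-0.001, 0.972, 0.233, -0.001]
contact_force: [-0.7, -0.4, 0.6]
gripper_width: -0.007
```

```bash
python3 w.py
```

```text
3.1 [ 0.4791 -0.2529  0.0891] [-0.66 -0.37  0.61] -0.006766629201170981 holder-frame [-0.0424  0.001   0.0391]
to target tool units [0.013 0.033 0.254]
```

Call:
drive_tool:
  commands: "0 0 0 0.1 0; 0 0 0 0.08 0; 0 0 0 0.05 0; 0 0 0 0.03 0; 0 0 0 0.02 0; 0 0 0 0.02 0; 0 0 0 0 0; 0 0 0 0 0"

```text
time: 4.1
tool_pos: [0.4797, -0.2535, 0.0815]
tool_rot: [0.0, 0.972, 0.233, 0.0]
contact_force: [-1.6, -0.2, 1.8]
gripper_width: -0.002
```

```bash
python3 w.py
```

```text
4.1 [ 0.4797 -0.2535  0.0815] [-1.64 -0.19  1.83] -0.0018565447753300642 holder-frame [-0.0421  0.0002  0.0315]
to target tool units [ 0.003  0.006 -0.   ]
```

Force is still only the lever's friction, so it isn't on the stop yet. I'll press on gently in 1 mm or smaller steps.

Call:
drive_tool:
  commands: "0 0 0 0.02 0; 0 0 0 0 0; 0 0 0 0.02 0; 0 0 0 0 0; 0 0 0 0.01 0; 0 0 0 0 0; 0 0 0 0 0; 0 0 0 0 0"

```text
time: 5.1
tool_pos: [0.4798, -0.2537, 0.0812]
tool_rot: [0.0, 0.972, 0.233, -0.0]
contact_force: [-4.4, 1.2, 8.9]
gripper_width: 0.001
```

Call:
drive_tool:
  commands: "0 0 0 0.02 0; 0 0 0 0 0; 0 0 0 0.02 0; 0 0 0 0 0; 0 0 0 0 0; 0 0 0 0 0; 0 0 0 0 0; 0 0 0 0 0"

```text
time: 6.1
tool_pos: [0.4799, -0.2538, 0.0811]
tool_rot: [0.0, 0.972, 0.233, -0.0]
contact_force: [-7.1, 1.9, 14.1]
gripper_width: -0.002
```

It's on the hard stop: the force rises and z stays fixed. I'll lift straight up and move away to look.

Call:
drive_tool:
  commands: "0 0 0 -0.2 0; 0 0 0 -0.6 0; 0 0 0 -0.9 0; 0 0 0 -0.9 0; 0 0 0 -0.9 0; 0 0 0 -0.9 0; 0 -0.5 0.4 -0.6 0; 0 -0.9 0.6 0 0"

```text
time: 7.1
tool_pos: [0.4562, -0.3007, 0.2312]
tool_rot: [0.002, 0.972, 0.234, 0.001]
contact_force: [0.1, -0.1, -0.8]
gripper_width: 0.002
```

Call:
drive_tool:
  commands: "0 -0.9 0.6 0 0; 0 -0.9 0.6 0 0; 0 -0.9 0.6 0 0; 0 -0.9 0.6 0 0; 0 -0.9 0.6 0 0; 0 -0.9 0.6 0 0; 0 -0.9 0.6 0 0; 0 0 0 0 0"

```text
time: 8.1
tool_pos: [0.3424, -0.4992, 0.2283]
tool_rot: [-0.0, 0.973, 0.232, -0.0]
contact_force: [-0.2, -0.4, -0.1]
gripper_width: -0.001
```

```bash
python3 - <<'E'
from h import *
im={n:manip.grab_frame(n)[:,:,::-1].copy() for n in("side","top")}
p=[.5173,-.2346,.4708]
for a in (0,.1): print(a,proj("top",pts(p,[tip(a,0)])),proj("side",pts(p,[tip(a,0)])))
o={n:cv2.imread(f"pics/{n}0.png") for n in im}
# change of pot and tweezer regions
for n,b in(("top",(160,250,175,340)),("side",(190,330,240,345))):
    print(n,cv2.absdiff(im[n],o[n])[b[0]:b[1],b[2]:b[3]].max(2).astype(float).mean(), (cv2.absdiff(im[n],o[n])[b[0]:b[1],b[2]:b[3]].max(2)>40).sum())
c=np.zeros((500,800,3),np.uint8)
c[:,:400]=cv2.resize(im["top"][155:255,390:470],(400,500),interpolation=2);c[:433,400:]=cv2.resize(im["side"][125:190,320:380],(400,433),interpolation=2)
cv2.imwrite("pics/crop1.png",c);cv2.imwrite("pics/side1.png",im["side"])
E
python3 w.py
```

```text
0 [[445.48895366 249.10415524]] [[374.29340668 157.2303922 ]]
0.1 [[446.32949194 248.96067885]] [[374.23192249 154.84017875]]
top 2.885858585858586 0
side 1.6903401360544217 0
8.2 [ 0.3438 -0.4975  0.2283] [-0.04 -0.44  1.12] 0.00010545223744888845 holder-frame [-0.2739 -0.1556  0.1783]
to target tool units [ 7.722 -5.19   4.901]
```

View pics/crop1.png

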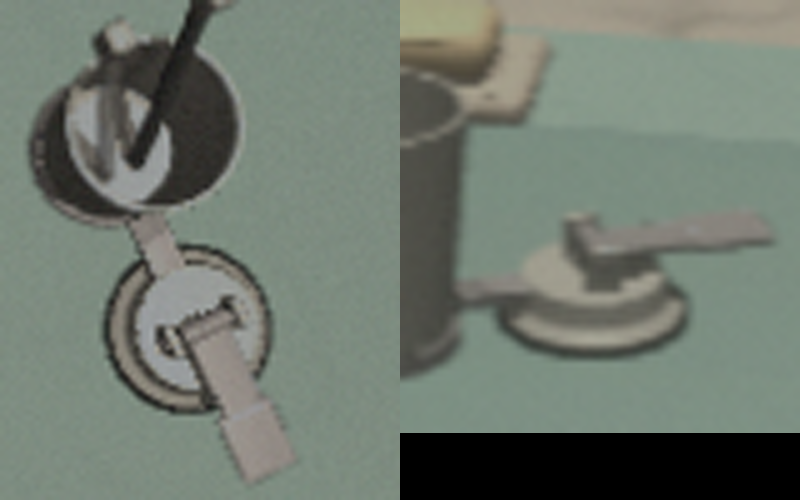

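View pics/side1.png

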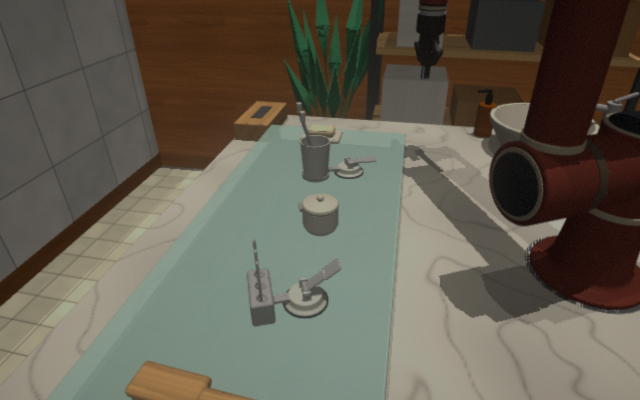

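The side view shows the cup lever level, with its tip at about (375,158); the model gives row 157.2 for flat and 154.8 for 0.1 rad. The tweezer lever is still up and the pot is unmoved, with no changed pixels around either.

```bash
python3 -c "
from plant import manip
print(manip.job_done())"
```

```text
the job is handed in; nothing more can be done
None
```

The toothbrush-cup holder's lever is down flat. I pressed it from above with the shut fingers until it met its end stop. There the height stayed fixed at about 31 mm above the shelf while the force rose to about 14 N upward (about 16 N in all). I then lifted straight off, moved clear and handed the job in at about 8.2 s.

- **Cup lever:** in the last pictures the tip sits within about 2 px of where the model puts a level lever.
- **Tweezer lever and pot:** the tweezer lever is still up and the pot has not moved. No pixels changed noticeably around either one in either view.
- **Failed checks:** none failed or disagreed.

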